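# Put the rinsed stoneware bottle to dry, neck down, on the tall peg of the drying rack

## Task

The stoneware bottle lying on the slatted draining board has been rinsed: turn it upside down and put it to dry on the tall peg of the wooden rack. The peg is loose and leans, so find its tip by feel, never forcing it, and lower the bottle in your grip until it is fully home, its rim flat on the peg's collar, before you let go; leave it standing upright there. Do not disturb the mug and beaker already on the rack or the other things on the table.

Things in the scene. Friction and masses are not known exactly. Their poses are not given: they have to be found in the camera images.
- bottle: Grey-brown stoneware bottle, 0.3 to 0.5 kg, 170 mm long, lying on its side between two slats of the draining board, mouth roughly to the robot's left. Origin at the centre of its base (closed end); its x axis runs along the bottle from base to mouth, level at the start, 47 mm above the table. From the base: straight body 54 mm in diameter for 100 mm, shoulder to 122 mm, then the neck.
- bottle_rim (a point): Centre of the bottle's mouth, in the plane of its rim, 170 mm from the base along the bottle's x. The neck is straight for its last 48 mm, 36 mm in diameter (39 mm over the lip); its bore is round, 26 mm in diameter, and the inside is 122 mm deep from the rim.
- bottle_grip (a point): Point on the bottle's axis 38 mm from its base, on the straight body. Gripped here across the body with the fingers slanting 45 degrees down towards the mouth (steeper, or nearer the mouth, and the gripper's body meets the bottle), a half turn about the fingers' own direction brings the neck straight down.
- seat (a point): Centre of the top face of the tall peg's collar, 36 mm above the table, where the bottle's rim must rest; z up, turns with the rack. The tall peg's dowel rises here, 20 mm in diameter, its tip 115 mm above this point and chamfered 3 mm to a flat 14 mm across. The dowel leans: this entry tells its foot, not its tip.
- tallpeg: The tall peg: a dowel in a collar, a pale square wood block 46 by 46 mm, 6 mm thick; origin at the centre of its underside, 30 mm above the table. The dowel is loose in a worn socket and leans up to 0.06 rad along the rack's x and as much along y: its tip stands up to 7.5 mm off along each, 10.6 mm in all. A light sideways push (0.3 N at the tip) moves it and it stays as left.
- rack: Wooden drying rack, fixed: plank 130 mm (its x) by 350 mm (its y), top 30 mm above the table, in a grey drip tray 170 by 390 mm. Origin on the table under its middle. Pegs stand at y = -110, 0 and 110 mm on its centre line: the tall peg, at any of the three places, and two 62 mm stubs under mug and beaker. The rack may be left or right of the robot, the draining board across from it.
- board: Slatted draining board of pale wood, 240 mm (its x, along the slats) by 250 mm (its y), fixed to the table; top of the slats 22 mm above the table; slats 12 mm wide with 22 mm gaps. Origin on the table under its middle. The bottle lies along its x, 68 mm from the middle to the -y side.
- mug: White mug, 76 mm in diameter and 84 mm tall, with a handle reaching 69 mm from its axis, upside down over a stub peg, on the rack's plank; loose. Origin at the centre of its rim, z up.
- beaker: Blue handleless beaker, 74 mm across its rim and 80 mm tall, upside down over the other stub peg; loose. Origin at the centre of its rim, z up.
- jug: Small white jug, 62 mm across (its handle reaches 49 mm from its axis) and 75 mm tall, standing on the draining board; origin at the centre of its underside.
- caddy: Dark red-brown box with a lid, 124 by 94 mm and 84 mm tall; origin at the centre of its underside.
- candlestick: Brass candlestick, foot 84 mm in diameter, 140 mm tall; origin at the centre of its underside.
- frame: Small dark picture frame lying flat, 130 by 170 mm, 14 mm thick; origin at the centre of its underside.

How it is judged:
By the outcome, as a careful person would: the job done as asked, in the order asked, and still so for the second after the job is handed in, with the robot touching nothing.
It also fails if it takes over 64 s, if anything falls off the work surface, if the arm or the gripper's body presses on something with over 40 N, if the wrist force passes 120 N, or if a joint passes its speed limit or range.

## Robot

A 6-joint arm with a two-finger parallel gripper is mounted at the origin on the work surface. World frame = base frame: x ahead of the robot, y to its left, z up, the work surface at z = 0. Lengths are in m, angles in rad, forces in N, time in s.
With the tool pointing down it reaches from about 0.3 to 0.875 m from the base axis. Payload 6.4 kg.
Tool frame: the origin (TCP) lies midway between the tips of the shut fingers; the grasp point (between the pads) lies 19 mm behind it; z points along the fingers, y is the line along which they close (so a half turn about z gives the same grasp; the last joint's range is limited). The gripper opens to 85 mm and grips with 20 to 120 N. Pads are 22 mm wide; open, the fingers measure 114 mm over their backs; the gripper's body (76 mm by 85 mm) begins 54 mm behind the grasp point. The pads swing forward as they close: fully open they stand 13 mm farther back than shut.
Start: joints at [-1.499, 0.181, 1.607, -0, 1.354, -0.206], TCP at [0.158, -0.553, 0.231] pointing down, gripper open.
Joint ranges: [-2.99, 2.99], [-0.89, 2.07], [0.3, 2.58], [-1.14, 4.28], [0, 2.63], [-3.12, 3.12]. Speed limits (rad/s): [2.57, 2.57, 3.01, 3.14, 3.14, 3.14].

## Interface

Orientations are given as a unit quaternion [w, x, y, z].
In Python, from bench import get_obs, camera, hand_in gives the robot as it stands.
- The arm moves only by the tool carry_out, never from a script. Its argument "plan" is a list that holds one entry, the list of rows, each a list of 7 numbers: the shift along the world's x, y, z in m, then the turn, a rotation vector about the world's x, y, z in rad, then the opening, from 0 (shut) to 1 (fully open). In form: [[[x, y, z, rx, ry, rz, hand], ...]]. A call has exactly 5 rows; each row is the pose to reach, as a shift and turn from the pose commanded when the call began; what a row does not reach only later rows make up. A row lasts 1/12 s, in which the tool goes at most 41.7 mm and 7.16 degrees, less where a joint would pass 70% of its speed; a pose out of reach is approached as far as the arm can. A call with a gripper value outside its range is refused whole. The fingers move at their own pace and stop on an object; the grip force is fixed at half the most. Time passes only in rows, so rows that repeat a pose let the fingers close, or fill a call up. It gives the time, the measured TCP pose, the force, the opening and the grip force at its end, in the units of the state.
- get_obs(): the state, without advancing time (a new reading comes with each control period).
- camera(name): name is "side" or "top"; returns a dict with "pixels" (384x512x3 uint8, red, green, blue), "z_map" (384x512 float32, m along the optical axis (not along the pixel's ray), 0 where there is no reading), "camera_matrix" (3x3 intrinsics, pixels), "cam_to_world" (4x4, takes a point from camera to world coordinates). Camera axes: x right, y up, looking along -z (the intrinsics and any distortion apply to the point x, -y, -z); pixel columns grow to the right and rows downward; lengths in m; the calibration is good to about 2 mm. A picture is of the moment at which its call begins.
- hand_in(): hands the job in; it is judged then, once.
The state is a dict: "time_s": time; "q": joint angles; "dq": joint speeds; "joint_efforts": joint torques, N m; "eef_pos": TCP position; "eef_rot": TCP orientation; "wrist_force": force on the tool from outside, world axes, zero at the start; "torque": the same for the moment, N m; "opening": opening from 0.0 (shut) to 1.0 (fully open); "grasp_force": force on a finger pad.
Only numpy, scipy, OpenCV 4.12 (cv2) and the standard library are available. Lean on these libraries where they do the work, as an engineer would, in place of code of your own. Each camera call takes 0.05 s, during which the arm holds its last target. There are 200 camera calls.

## Working session

There is one attempt and no reset: what is moved stays moved. The work goes in short steps, Python scripts to look and compute and a tool call to move; the robot and the scene stay as the last step left them, time stands still between calls to the robot, and variables do not carry over. Pictures are saved under pics/ and viewed, at most 10 in all, crops included, and the job is handed in when it is done.

Besides the shell and the picture viewer there is one more tool, called after "Call:" in YAML: its name, and indented under it one key for each argument. carry_out: Moves the arm, as the interface text tells. Its arguments: {"type":"object","properties":{"plan":{"type":"array","items":{"type":"array","items":{"type":"array","items":{"type":"number"}}}}},"required":["plan"]}

```bash
mkdir -p pics
cat > h.py <<'E'
import numpy as np, cv2
from bench import get_obs, camera, hand_in
def pts(c):
    z=c["z_map"]; K=np.array(c["camera_matrix"]); T=np.array(c["cam_to_world"])
    v,u=np.mgrid[:z.shape[0],:z.shape[1]]
    P=np.stack([(u-K[0,2])/K[0,0]*z,-(v-K[1,2])/K[1,1]*z,-z],-1)
    W=P@T[:3,:3].T+T[:3,3]; W[z==0]=np.nan
    return W
def save(n,im): cv2.imwrite("pics/"+n+".png",im[...,::-1])
E
python3 - <<'E'
from h import *
o=get_obs(); print({k:np.round(v,3) for k,v in o.items()})
for n in("top","side"):
    c=camera(n); save(n+"0",c["pixels"]); np.savez(n+"0.npz",W=pts(c),p=c["pixels"]); print(n,np.round(c["camera_matrix"],1).tolist(),np.round(c["cam_to_world"],3).tolist(),[k for k in c])
E
```

```text
{'time_s': np.float64(0.0), 'q': array([-1.499,  0.182,  1.608, -0.   ,  1.354, -0.206]), 'dq': array([-0.002,  0.001, -0.001, -0.   , -0.   , -0.001]), 'joint_efforts': array([-1.0000e-03, -4.4488e+01, -3.5134e+01, -1.0000e-03,  9.0000e-03,
       -0.0000e+00]), 'eef_pos': array([ 0.158, -0.552,  0.23 ]), 'eef_rot': array([-0.001,  0.99 ,  0.138,  0.   ]), 'wrist_force': array([-0.237, -0.293,  0.447]), 'torque': array([-0.007, -0.04 , -0.047]), 'grasp_force': np.float64(0.0), 'opening': np.float64(1.002)}
top [[350.9, 0.0, 248.8], [0.0, 350.9, 192.7], [0.0, 0.0, 1.0]] [[-0.009, 0.987, -0.163, 0.395], [-1.0, -0.008, 0.009, 0.023], [0.008, 0.163, 0.987, 1.303], [0.0, 0.0, 0.0, 1.0]] ['pixels', 'z_map', 'camera_matrix', 'cam_to_world']
side [[472.8, 0.0, 252.5], [0.0, 472.8, 188.2], [0.0, 0.0, 1.0]] [[0.922, 0.242, -0.301, 0.044], [-0.386, 0.583, -0.715, -1.342], [0.002, 0.776, 0.631, 1.23], [0.0, 0.0, 0.0, 1.0]] ['pixels', 'z_map', 'camera_matrix', 'cam_to_world']
```

View pics/top0.png

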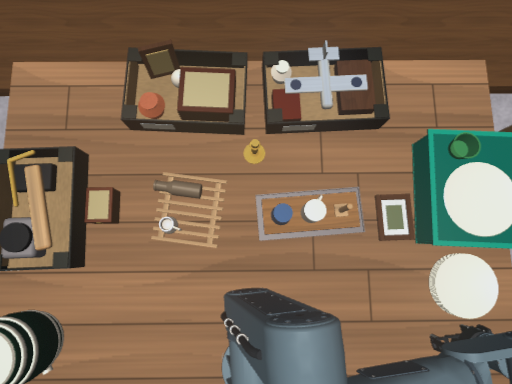

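View pics/side0.png

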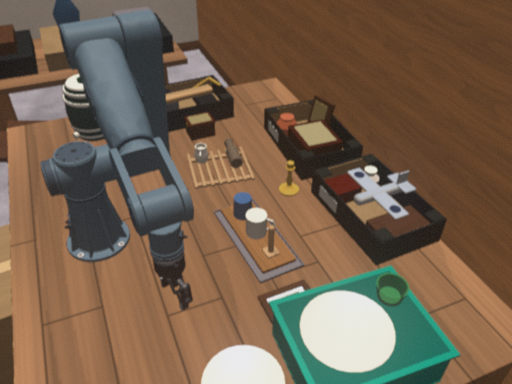

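The top view shows the bottle at (155–201, 183–193) with its mouth to the left. The rack is at (257–362, 190–238), with the tall peg at (343,210), the mug at (315,210) and the beaker at (283,214). The candlestick is at (255,152). In the side view the peg is at (270,240).

Run:
```python
from h import *
d=np.load("top0.npz");W=d["W"];p=d["p"].astype(int)
def show(n,r0,r1,c0,c1):
    im=d["p"][r0:r1,c0:c1]; return cv2.resize(im,None,fx=5,fy=5,interpolation=cv2.INTER_NEAREST)
A=show("b",170,255,145,230);B=show("r",180,245,250,370)
save("crop_r",B)
# bottle: points in region above z .035
def pca(M):
    q=W[M]; xy=q[:,:2]; c,(w,h),a=cv2.minAreaRect(xy.astype(np.float32)); print(len(q),"rect c",np.round(c,4),np.round((w,h),4),a,"z",np.round(np.nanpercentile(q[:,2],[2,50,98]),3)); 
    m=xy.mean(0);u,s,v=np.linalg.svd(xy-m,full_matrices=False); print(" mean",np.round(m,4),"dir",np.round(v[0],4)); return q,m,v[0]
reg=np.zeros(W.shape[:2],bool);reg[172:204,148:207]=1
q,m,v=pca(reg&(W[...,2]>.036))
# section along axis
t=(q[:,:2]-m)@v; n=(q[:,:2]-m)@[-v[1],v[0]]
for a in np.arange(-.1,.11,.01):
    k=(t>=a)&(t<a+.01)
    if k.any(): print(round(a,3),k.sum(),"z",round(np.max(q[k,2]),4),"n",np.round([n[k].min(),n[k].max()],4))
# slat board rect
reg[:]=0;reg[170:250,148:230]=1
pca(reg&(W[...,2]>.014)&(W[...,2]<.03))
# rack plank
reg[:]=0;reg[180:245,250:370]=1
pca(reg&(W[...,2]>.024)&(W[...,2]<.034))
pca(reg&(W[...,2]>.005))
reg[:]=0;reg[195:225,332:356]=1
pca(reg&(W[...,2]>.033)&(W[...,2]<.04))
for r in range(200,220): print(r,np.round(W[r,332:356,2]*1000).tolist())
```

```text
629 rect c [0.6224 0.2712] [0.1711 0.0541] 81.28817749023438 z [0.048 0.066 0.076]
 mean [0.6189 0.2622] dir [-0.1452 -0.9894]
-0.1 13 z 0.0682 n [-0.0151  0.0177]
-0.09 30 z 0.0677 n [-0.0169  0.0197]
-0.08 26 z 0.0679 n [-0.0151  0.0161]
-0.07 30 z 0.0703 n [-0.0149  0.0184]
-0.06 27 z 0.0667 n [-0.0154  0.0193]
-0.05 24 z 0.0687 n [-0.0157  0.0168]
-0.04 29 z 0.0738 n [-0.0213  0.0218]
-0.03 41 z 0.0769 n [-0.0233  0.0283]
-0.02 40 z 0.0781 n [-0.0232  0.0244]
-0.01 40 z 0.0774 n [-0.0241  0.0263]
-0.0 41 z 0.0763 n [-0.0237  0.0291]
0.01 41 z 0.0754 n [-0.0232  0.0246]
0.02 43 z 0.0774 n [-0.025   0.0264]
0.03 42 z 0.0751 n [-0.0234  0.0288]
0.04 38 z 0.0783 n [-0.0239  0.0264]
0.05 42 z 0.0786 n [-0.0235  0.0275]
0.06 43 z 0.077 n [-0.0231  0.0288]
0.07 39 z 0.0769 n [-0.0222  0.0258]
1546 rect c [0.5488 0.2318] [0.2411 0.2503] 81.88668823242188 z [0.015 0.022 0.028]
 mean [0.5393 0.2202] dir [-0.9206  0.3906]
2117 rect c [ 0.5319 -0.2117] [0.1303 0.3498] 4.161141395568848 z [0.026 0.03  0.034]
 mean [ 0.5286 -0.2152] dir [-0.0701  0.9975]
4144 rect c [ 0.5367 -0.2173] [0.4495 0
[... 2553 characters left out ...]
0, 34.0, 42.0, 40.0, 40.0, 38.0, 37.0, 37.0, 41.0, 38.0, 32.0, 29.0, 27.0, 29.0, 35.0, 29.0, 26.0, 30.0]
216 [32.0, 36.0, 27.0, 34.0, 38.0, 35.0, 35.0, 39.0, 32.0, 34.0, 31.0, 30.0, 29.0, 33.0, 25.0, 30.0, 32.0, 28.0, 31.0, 30.0, 30.0, 29.0, 30.0, 28.0]
217 [34.0, 27.0, 30.0, 30.0, 24.0, 28.0, 30.0, 30.0, 31.0, 31.0, 32.0, 33.0, 34.0, 33.0, 31.0, 27.0, 34.0, 28.0, 32.0, 31.0, 31.0, 26.0, 37.0, 29.0]
218 [31.0, 23.0, 31.0, 27.0, 30.0, 33.0, 33.0, 29.0, 31.0, 33.0, 29.0, 31.0, 35.0, 25.0, 31.0, 32.0, 34.0, 32.0, 31.0, 33.0, 30.0, 29.0, 30.0, 30.0]
219 [32.0, 29.0, 28.0, 31.0, 30.0, 27.0, 27.0, 32.0, 31.0, 32.0, 30.0, 28.0, 32.0, 33.0, 33.0, 33.0, 33.0, 32.0, 33.0, 34.0, 32.0, 26.0, 30.0, 31.0]
```

View pics/crop_r.png

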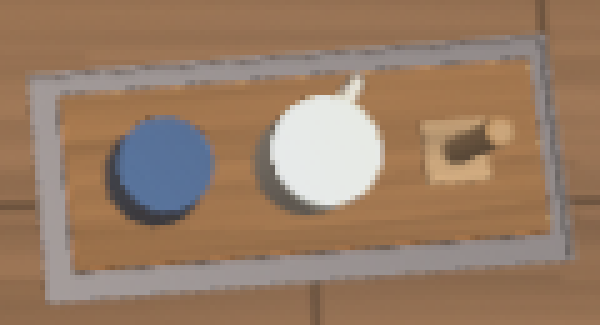

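The rack's plank fits at centre (0.532,-0.212), yaw 4.2°, and its 130×350 mm size matches. That puts the seat at about (0.540,-0.321). The bottle's base is at about (0.610,0.187), its axis points along (0.144,0.99), and its grip point is at about (0.616,0.225,0.047). I'll start with a probing move that also helps identify the kinematics.

Call:
carry_out:
  plan:
    - [[0.01,0.02,0.03,0.08,0.0,0.05,1],[0.03,0.04,0.06,0.16,0.0,0.1,1],[0.05,0.06,0.08,0.24,0.0,0.15,1],[0.06,0.09,0.09,0.32,0.0,0.2,1],[0.07,0.11,0.1,0.4,0.0,0.25,1]]

```text
time_s: 0.52
eef_pos: [0.2285, -0.4416, 0.3331]
eef_rot: [-0.197, 0.945, 0.259, 0.028]
wrist_force: [-0.3, -1.2, -0.7]
opening: 0.998
grasp_force: 0.0
```

```bash
cat > kin.py <<'E'
import numpy as np, json
from scipy.optimize import least_squares
from scipy.spatial.transform import Rotation as R
def Rm(q): return R.from_euler('ZYZYZ',[q[0],q[1]+q[2],q[3],q[4],q[5]+np.pi/2])
def fk(q,p): # p: lateral e, a, h, L1, b, L2, d
    e,a,h,L1,b,L2,d=p
    A=R.from_euler('ZY',[q[0],q[1]]);B=R.from_euler('ZY',[q[0],q[1]+q[2]])
    return R.from_euler('z',q[0]).apply([a,e,h])+A.apply([0,0,L1])+B.apply([b,0,L2])+Rm(q).apply([0,0,d])
def log():
    from bench import get_obs
    o=get_obs(); w=o["eef_rot"]
    open("log.txt","a").write(json.dumps([list(map(float,o["q"])),list(map(float,o["eef_pos"])),list(map(float,w))])+"\n"); return o
E
python3 - <<'E'
from kin import *
o=log();print(np.round(o["q"],3),np.round(o["eef_pos"],4))
w=o["eef_rot"];m=R.from_quat([w[1],w[2],w[3],w[0]])
print(m.as_matrix().round(3),Rm(o["q"]).as_matrix().round(3),sep="\n")
d=np.load("top0.npz");W=d["W"];M=np.zeros(W.shape[:2],bool);M[201:213,340:355]=1
q=W[M&(W[...,2]>.144)];print("tip",len(q),q.mean(0),q.min(0),q.max(0))
E
```

```text
[-1.355  0.22   1.408  0.036  1.914 -0.313] [ 0.2285 -0.4416  0.3331]Traceback (most recent call last):
  File "<stdin>", line 4, in <module>
  File "kin.py", line 4, in Rm
    def Rm(q): return R.from_euler('ZYZYZ',[q[0],q[1]+q[2],q[3],q[4],q[5]+np.pi/2])
                      ~~~~~~~~~~~~^^^^^^^^^^^^^^^^^^^^^^^^^^^^^^^^^^^^^^^^^^^^^^^^^
  File "scipy/spatial/transform/_rotation.pyx", line 1413, in scipy.spatial.transform._rotation.Rotation.from_euler
ValueError: Expected axis specification to be a non-empty string of upto 3 characters, got ZYZYZ
```

```bash
sed -i "s/^def Rm.*/def Rm(q): return R.from_euler('ZYZ',[q[0],q[1]+q[2],q[3]])*R.from_euler('YZ',[q[4],q[5]+np.pi\/2])/" kin.py
python3 - <<'E'
from kin import *
o=log();w=o["eef_rot"];m=R.from_quat([w[1],w[2],w[3],w[0]])
print(m.as_matrix().round(3),Rm(o["q"]).as_matrix().round(3),sep="\n")
d=np.load("top0.npz");W=d["W"];M=np.zeros(W.shape[:2],bool);M[201:213,340:355]=1
q=W[M&(W[...,2]>.144)];print("tip",len(q),q.mean(0),q.min(0),q.max(0))
E
```

```text
[[ 0.865  0.5   -0.05 ]
 [ 0.478 -0.788  0.387]
 [ 0.154 -0.359 -0.921]]
[[ 0.865  0.5   -0.05 ]
 [ 0.478 -0.788  0.387]
 [ 0.154 -0.359 -0.921]]
tip 31 [ 0.53852497 -0.32053222  0.150188  ] [ 0.52878076 -0.33047961  0.14468604] [ 0.54845391 -0.31231139  0.15512314]
```

```bash
cat >> kin.py <<'E'
def fit():
    L=[json.loads(l) for l in open("log.txt")]
    L.append([[-1.499,.1815,1.6075,0,1.354,-.206],[.158,-.5525,.2305],None])
    p0=np.array([.118,.0,.4,.45,0,.4,.25])
    f=lambda p:np.r_[np.ravel([(fk(l[0],p)-l[1])/.001 for l in L]),(p-p0)/.1]
    s=least_squares(f,p0); return s.x,np.abs(s.fun[:-7]).max()
LO=[-2.99,-.89,.3,-1.14,0,-3.12];HI=[2.99,2.07,2.58,4.28,2.63,3.12]
def ik(pos,rot,p,q0):
    best=None; rng=np.random.default_rng(0)
    sols=[]
    for k in range(40):
        s0=np.array(q0) if k==0 else rng.uniform(LO,HI)
        f=lambda q:np.r_[(fk(q,p)-pos)*5,(Rm(q)*rot.inv()).as_rotvec()]
        s=least_squares(f,np.clip(s0,np.array(LO)+1e-3,np.array(HI)-1e-3),bounds=(LO,HI))
        if s.cost<1e-6 and not any(np.abs(s.x-t).max()<.02 for t in sols): sols.append(s.x)
    return sols
def rotzy(z,y):
    z=np.array(z)/np.linalg.norm(z);y=np.array(y)-np.dot(y,z)*z;y/=np.linalg.norm(y)
    return R.from_matrix(np.c_[np.cross(y,z),y,z])
E
python3 - <<'E'
from kin import *
p,e=fit();print(p.round(3),e)
q0=json.loads(open("log.txt").readlines()[-1])[0]
z=[.1018,.6997,-.7071];g=np.array([.6157,.2247,.047])
for s in(1,-1):
    for d in (-.1,.02):
        print("grasp",s,d)
        for q in ik(g+np.array(z)*d,rotzy(z,[s*.9895,-s*.144,0]),p,q0):print(q.round(2))
for hd in (-60,-30,0,30,60,90):
    h=np.radians(hd);z=np.array([np.cos(h)*.7071,np.sin(h)*.7071,-.7071])
    for s in(1,-1):
      for H in(.31,.168):
        for q in ik(np.array([.54,-.3214,H])+.02*z,rotzy(z,[s*np.sin(h),-s*np.cos(h),0]),p,q0):print("place",hd,s,H,q.round(2))
E
```

```text
[0.118 0.005 0.339 0.394 0.076 0.516 0.311] 0.0824025772545034
grasp 1 -0.1
[-0.31  0.47  1.7   0.82  1.27 -0.55]
grasp 1 0.02
[-0.17  0.65  1.66  0.92  1.09 -0.58]
grasp -1 -0.1
[-0.31  0.47  1.7   0.82  1.27  2.59]
grasp -1 0.02
[-0.17  0.65  1.66  0.92  1.09  2.56]
place -60 1 0.31 [-0.58 -0.09  1.94 -0.57  0.64  2.39]
place -60 1 0.168 [-0.58  0.15  2.03 -0.96  0.4   2.84]
place -60 -1 0.31 [-0.58 -0.09  1.94 -0.57  0.64 -0.75]
place -60 -1 0.168 [-0.58  0.15  2.03 -0.96  0.4  -0.3 ]
place -30 1 0.31 [-0.83 -0.19  2.03  0.4   0.58  1.01]
place -30 1 0.168 [-0.83  0.06  2.13  0.84  0.29  0.53]
place -30 -1 0.31 [-0.83 -0.19  2.03  0.4   0.58 -2.13]
place -30 -1 0.168 [-0.83  0.06  2.13  0.84  0.29 -2.61]
place 0 1 0.31 [-1.02 -0.08  1.93  0.81  0.99  0.19]
place 0 1 0.168 [-1.02  0.16  2.02  1.02  0.79 -0.14]
place 0 -1 0.31 [-1.02 -0.08  1.93  0.81  0.99 -2.95]
place 0 -1 0.168 [-1.02  0.16  2.02  1.02  0.79  3.  ]
place 30 1 0.31 [-1.08  0.16  1.68  0.8   1.4  -0.22]
place 30 1 0.168 [-1.08  0.36  1.76  0.86  1.21 -0.43]
place 30 -1 0.31 [-1.08  0.16  1.68  0.8   1.4   2.92]
place 30 -1 0.168 [-1.08  0.36  1.76  0.86  1.21  2.71]
place 60 1 0.31 [-1.03  0.42  1.36  0.68  1.76 -0.52]
place 60 1 0.168 [-1.03  0.59  1.44  0.67  1.57 -0.67]
place 60 -1 0.31 [-1.03  0.42  1.36  0.68  1.76  2.62]
place 60 -1 0.168 [-1.03  0.59  1.44  0.67  1.57  2.48]
place 90 1 0.31 [-0.93  0.65  1.04  0.5   2.07 -0.83]
place 90 1 0.168 [-0.93  0.79  1.12  0.46  1.87 -0.94]
place 90 -1 0.31 [-0.93  0.65  1.04  0.5   2.07  2.31]
place 90 -1 0.168 [-0.93  0.79  1.12  0.46  1.87  2.2 ]
```

```bash
cat > go.py <<'E'
from kin import *
def cur():
    o=log(); w=o["eef_rot"]; return o,np.array(o["eef_pos"]),R.from_quat([w[1],w[2],w[3],w[0]])
def delta(pos,rot):
    o,p,r=cur(); v=(rot*r.inv()).as_rotvec()
    print("t",round(o["time_s"],2),"q",o["q"].round(2),"d",(np.array(pos)-p).round(4),"rv",v.round(4),"deg",np.degrees(np.linalg.norm(v)).round(1),"F",np.round(o["wrist_force"],1),"T",np.round(o["torque"],2),"open",round(o["opening"],3))
Z=np.array([.1018,.6997,-.7071]);G=np.array([.6157,.2247,.047]);RG=rotzy(Z,[.9895,-.144,0])
E
python3 -c "
from go import *
delta(G-.1*Z,RG)"
```

```text
t 0.52 q [-1.36  0.22  1.41  0.04  1.91 -0.31] d [ 0.377   0.5964 -0.2153] rv [ 0.3278 -0.6446  0.7106] deg 58.1 F [-0.3 -1.2 -0.7] T [-0.16 -0.04  0.01] open 0.998
```

Call:
carry_out:
  plan:
    - [[0.02,0.03,0.0,0.033,-0.064,0.071,1],[0.04,0.06,0.0,0.066,-0.129,0.142,1],[0.06,0.09,0.0,0.098,-0.193,0.213,1],[0.08,0.12,0.0,0.131,-0.258,0.284,1],[0.1,0.15,0.0,0.164,-0.322,0.355,1]]

```text
time_s: 0.93
eef_pos: [0.3283, -0.2914, 0.3311]
eef_rot: [-0.231, 0.849, 0.446, 0.165]
wrist_force: [0.4, 0.0, 0.0]
opening: 1.001
grasp_force: 0.0
```

Call:
carry_out:
  plan:
    - [[0.02,0.03,0.0,0.033,-0.064,0.071,1],[0.04,0.06,0.0,0.066,-0.129,0.142,1],[0.06,0.09,0.0,0.098,-0.193,0.213,1],[0.08,0.12,0.0,0.131,-0.258,0.284,1],[0.1,0.15,0.0,0.164,-0.322,0.355,1]]

```text
time_s: 1.35
eef_pos: [0.4283, -0.1413, 0.3312]
eef_rot: [-0.25, 0.699, 0.604, 0.291]
wrist_force: [-0.4, -0.3, -0.6]
opening: 1.001
grasp_force: 0.0
```

Call:
carry_out:
  plan:
    - [[0.02,0.03,0.0,0,0,0,1],[0.04,0.06,0.0,0,0,0,1],[0.06,0.09,0.0,0,0,0,1],[0.08,0.12,0.0,0,0,0,1],[0.1,0.15,0.0,0,0,0,1]]

```text
time_s: 1.77
eef_pos: [0.5283, 0.0088, 0.331]
eef_rot: [-0.25, 0.7, 0.603, 0.289]
wrist_force: [0.7, -0.2, 0.4]
opening: 1.002
grasp_force: 0.0
```

```bash
python3 -c "
from go import *
delta(G-.1*Z,RG)
print(fit())"
```

```text
t 1.77 q [-0.63  0.1   1.69  0.69  1.74 -0.49] d [ 0.0773  0.146  -0.2133] rv [-0.0002 -0.0022  0.0046] deg 0.3 F [ 0.7 -0.2  0.4] T [-0.34  0.05  0.02] open 1.002
(array([1.17824054e-01, 3.82990116e-04, 3.16605155e-01, 4.36111830e-01,
       8.66299582e-02, 5.14652786e-01, 3.18953886e-01]), np.float64(0.13946866792866053))
```

Call:
carry_out:
  plan:
    - [[0.015,0.029,-0.03,0,0,0,1],[0.031,0.058,-0.06,0,0,0,1],[0.046,0.088,-0.09,0,0,0,1],[0.062,0.117,-0.12,0,0,0,1],[0.077,0.146,-0.15,0,0,0,1]]

```text
time_s: 2.18
eef_pos: [0.5999, 0.1449, 0.1897]
eef_rot: [-0.25, 0.7, 0.603, 0.289]
wrist_force: [1.4, 0.2, -0.5]
opening: 0.999
grasp_force: 0.0
```

Call:
carry_out:
  plan:
    - [[0,0,-0.02,0,0,0,1],[0,0,-0.045,0,0,0,1],[0,0,-0.063,0,0,0,1],[0,0,-0.063,0,0,0,1],[0,0,-0.063,0,0,0,1]]

```text
time_s: 2.6
eef_pos: [0.5989, 0.1438, 0.1273]
eef_rot: [-0.251, 0.701, 0.602, 0.289]
wrist_force: [0.7, 0.0, 0.3]
opening: 0.999
grasp_force: 0.0
```

Run:
```python
from go import *; import h
delta(G+.02*Z,RG)
c=h.camera("side"); im=c["pixels"][90:230,170:300]; h.save("pre",h.cv2.resize(im,None,fx=4,fy=4,interpolation=2))
a=h.camera("top")["pixels"][150:250,140:270]; h.save("pretop",h.cv2.resize(a,None,fx=5,fy=5,interpolation=2))
```

```text
t 2.6 q [-0.35  0.43  1.74  0.81  1.29 -0.56] d [ 0.0189  0.0949 -0.0945] rv [-0.0011 -0.0045  0.0042] deg 0.4 F [0.7 0.  0.3] T [-0.34  0.02 -0.02] open 0.999
```

View pics/pretop.png

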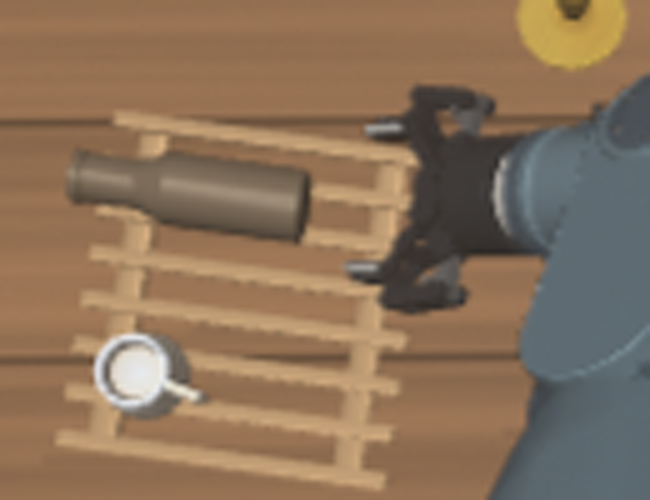

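The open fingers straddle the bottle's axis in line with it; the tips are at (385,130) and (362,268), the bottle base at (300,205).

Call:
carry_out:
  plan:
    - [[0.009,0.017,-0.018,0,0,0,1],[0.012,0.034,-0.035,0,0,0,1],[0.014,0.05,-0.05,0,0,0,1],[0.016,0.065,-0.065,0,0,0,1],[0.017,0.078,-0.078,0,0,0,1]]

```text
time_s: 3.12
eef_pos: [0.618, 0.2219, 0.0514]
eef_rot: [-0.249, 0.7, 0.603, 0.29]
wrist_force: [0.5, 0.6, 0.4]
opening: 1.004
grasp_force: 0.0
```

Call:
carry_out:
  plan:
    - [[0.001,0.006,-0.006,0,0,0,1],[0.001,0.012,-0.012,0,0,0,1],[0.002,0.017,-0.016,0,0,0,1],[0.002,0.017,-0.016,0,0,0,1],[0.002,0.017,-0.016,0,0,0,1]]

```text
time_s: 3.53
eef_pos: [0.6193, 0.2381, 0.0349]
eef_rot: [-0.25, 0.7, 0.603, 0.29]
wrist_force: [0.3, -0.4, 0.2]
opening: 1.001
grasp_force: 0.0
```

Run:
```python
from go import *
delta(G+.02*Z,RG)
```

```text
t 3.53 q [-0.18  0.61  1.7   0.92  1.09 -0.59] d [-0.0015  0.0006 -0.0021] rv [ 0.0003 -0.0004  0.0044] deg 0.3 F [ 0.3 -0.4  0.2] T [-0.36  0.04 -0.02] open 1.001
```

Call:
carry_out:
  plan:
    - [[-0.001,0,-0.001,0,0,0,0.7],[-0.001,0,-0.001,0,0,0,0.5],[-0.001,0,-0.001,0,0,0,0],[-0.001,0,-0.001,0,0,0,0],[-0.001,0,-0.001,0,0,0,0]]

```text
time_s: 3.95
eef_pos: [0.6183, 0.2378, 0.0339]
eef_rot: [-0.25, 0.7, 0.603, 0.29]
wrist_force: [-1.6, -4.6, 5.4]
opening: 0.613
grasp_force: 62.0
```

Call:
carry_out:
  plan:
    - [[0,0,0,0,0,0,0],[0,0,0,0,0,0,0],[0,0,0,0,0,0,0],[0,0,0,0,0,0,0],[0,0,0,0,0,0,0]]

```text
time_s: 4.37
eef_pos: [0.6183, 0.2378, 0.0339]
eef_rot: [-0.25, 0.7, 0.603, 0.29]
wrist_force: [-2.5, -6.1, 5.8]
opening: 0.619
grasp_force: 62.2
```

Call:
carry_out:
  plan:
    - [[0,0,0,0,0,0,0],[0,0,0,0,0,0,0],[0,0,0,0,0,0,0],[0,0,0,0,0,0,0],[0,0,0,0,0,0,0]]

```text
time_s: 4.78
eef_pos: [0.6183, 0.2378, 0.0339]
eef_rot: [-0.25, 0.7, 0.603, 0.29]
wrist_force: [-1.7, -5.2, 6.2]
opening: 0.614
grasp_force: 62.2
```

Call:
carry_out:
  plan:
    - [[0,0,0.006,0,0,0,0],[0,0,0.016,0,0,0,0],[0,0,0.03,0,0,0,0],[0,0,0.05,0,0,0,0],[0,0,0.075,0,0,0,0]]

```text
time_s: 5.2
eef_pos: [0.6157, 0.2388, 0.1071]
eef_rot: [-0.251, 0.701, 0.602, 0.288]
wrist_force: [1.0, -0.1, -4.9]
opening: 0.614
grasp_force: 63.4
```

Call:
carry_out:
  plan:
    - [[0,0,0.03,0,0,0,0],[0,0,0.06,0,0,0,0],[0,0,0.09,0,0,0,0],[0,0,0.12,0,0,0,0],[0,0,0.15,0,0,0,0]]

```text
time_s: 5.62
eef_pos: [0.6164, 0.2387, 0.2592]
eef_rot: [-0.25, 0.7, 0.603, 0.288]
wrist_force: [0.7, 0.3, -4.1]
opening: 0.616
grasp_force: 63.4
```

Call:
carry_out:
  plan:
    - [[0,0,0.02,0,0,0,0],[0,0,0.04,0,0,0,0],[0,0,0.05,0,0,0,0],[0,0,0.05,0,0,0,0],[0,0,0.05,0,0,0,0]]

```text
time_s: 6.03
eef_pos: [0.6171, 0.2385, 0.3075]
eef_rot: [-0.25, 0.7, 0.603, 0.289]
wrist_force: [-0.7, 0.1, -4.8]
opening: 0.617
grasp_force: 63.5
```

Run:
```python
from go import *
o,p,r=cur(); p0,_=fit()
z=r.as_matrix()[:,2]; print(z.round(4),"F",o["wrist_force"].round(2),"T",o["torque"].round(2),o["opening"],p.round(4))
RT=rotzy(Z,[-.9895,.144,0]); delta(p,RT)
print(ik([.54+.0145*.14,-.3214+.0144,.31-.0141],RT,p0,o["q"]),ik([.54+.0145*.14,-.3214+.0144,.156],RT,p0,o["q"]))
for k in range(6): 
    rr=R.from_rotvec(-np.pi*k/5*z)*r; print(k,[q.round(2) for q in ik(p,rr,p0,o["q"])], [q.round(2) for q in ik(p,R.from_rotvec(np.pi*k/5*z)*r,p0,o["q"])])
```

```text
[ 0.103   0.6986 -0.7081] F [-0.74  0.06 -4.85] T [-0.95  0.15 -0.03] 0.616513803638779 [0.6171 0.2385 0.3075]
t 6.03 q [-0.18  0.22  1.6   0.8   1.42 -0.19] d [0. 0. 0.] rv [ 0.3212  2.1936 -2.2201] deg 179.8 F [-0.7  0.1 -4.8] T [-0.95  0.15 -0.03] open 0.617
[array([-0.96610037,  0.5550255 ,  1.17180014,  0.55367462,  1.98405268,
        2.39589987])] [array([-0.96610037,  0.69125869,  1.25793177,  0.51626589,  1.79251776,
        2.27674629])]
0 [array([-0.18,  0.22,  1.6 ,  0.8 ,  1.42, -0.19])] [array([-0.18,  0.22,  1.6 ,  0.8 ,  1.42, -0.19])]
1 [array([-0.18,  0.22,  1.6 ,  0.8 ,  1.42, -0.82])] [array([-0.18,  0.22,  1.6 ,  0.8 ,  1.42,  0.44])]
2 [array([-0.18,  0.22,  1.6 ,  0.8 ,  1.42, -1.45])] [array([-0.18,  0.22,  1.6 ,  0.8 ,  1.42,  1.06])]
3 [array([-0.18,  0.22,  1.6 ,  0.8 ,  1.42, -2.08])] [array([-0.18,  0.22,  1.6 ,  0.8 ,  1.42,  1.69])]
4 [array([-0.18,  0.22,  1.6 ,  0.8 ,  1.42, -2.71])] [array([-0.18,  0.22,  1.6 ,  0.8 ,  1.42,  2.32])]
5 [array([-0.18,  0.22,  1.6 ,  0.8 ,  1.42,  2.95])] [array([-0.18,  0.22,  1.6 ,  0.8 ,  1.42,  2.95])]
```

Weight came out at about 0.48 kg. Next I'll do the half turn in the +z-tool direction while travelling towards the rack.

Call:
carry_out:
  plan:
    - [[0,0,0.002,0.0108,0.0732,-0.0741,0],[0,0,0.005,0.0216,0.1463,-0.1483,0],[0,-0.01,0.008,0.0324,0.2195,-0.2224,0],[0,-0.02,0.01,0.0431,0.2926,-0.2966,0],[0,-0.03,0.01,0.0539,0.3658,-0.3707,0]]

```text
time_s: 6.45
eef_pos: [0.6167, 0.2084, 0.3159]
eef_rot: [-0.318, 0.834, 0.398, 0.212]
wrist_force: [-0.1, -0.2, -4.9]
opening: 0.616
grasp_force: 63.6
```

Call:
carry_out:
  plan:
    - [[0,-0.015,0,0.0108,0.0732,-0.0741,0],[-0.004,-0.03,0,0.0216,0.1463,-0.1483,0],[-0.008,-0.045,0,0.0324,0.2195,-0.2224,0],[-0.012,-0.06,0,0.0431,0.2926,-0.2966,0],[-0.016,-0.075,0,0.0539,0.3658,-0.3707,0]]

```text
time_s: 6.87
eef_pos: [0.6004, 0.133, 0.3155]
eef_rot: [-0.362, 0.909, 0.169, 0.123]
wrist_force: [0.1, 0.0, -4.3]
opening: 0.615
grasp_force: 63.6
```

Call:
carry_out:
  plan:
    - [[0,-0.015,0,0.0108,0.0732,-0.0741,0],[-0.004,-0.03,0,0.0216,0.1463,-0.1483,0],[-0.008,-0.045,0,0.0324,0.2195,-0.2224,0],[-0.012,-0.06,0,0.0431,0.2926,-0.2966,0],[-0.016,-0.075,0,0.0539,0.3658,-0.3707,0]]

```text
time_s: 7.28
eef_pos: [0.5846, 0.058, 0.3157]
eef_rot: [-0.381, 0.921, -0.072, 0.025]
wrist_force: [-0.2, -0.7, -4.7]
opening: 0.614
grasp_force: 63.6
```

Run:
```python
from go import *
delta([.54,-.307,.33],rotzy(Z,[-.9895,.144,0]))
```

```text
t 7.28 q [-0.5   0.19  1.61  0.73  1.64  1.17] d [-0.0446 -0.365   0.0143] rv [ 0.1589  1.0895 -1.1031] deg 89.3 F [-0.2 -0.7 -4.7] T [-0.78  0.17  0.  ] open 0.614
```

Call:
carry_out:
  plan:
    - [[-0.002,-0.02,0.004,0.0106,0.0726,-0.0735,0],[-0.004,-0.04,0.008,0.0212,0.1453,-0.1471,0],[-0.006,-0.06,0.01,0.0318,0.2179,-0.2206,0],[-0.008,-0.08,0.012,0.0424,0.2905,-0.2942,0],[-0.012,-0.1,0.014,0.053,0.3632,-0.3677,0]]

```text
time_s: 7.7
eef_pos: [0.573, -0.0421, 0.33]
eef_rot: [-0.375, 0.872, -0.306, -0.074]
wrist_force: [1.0, -0.2, -4.7]
opening: 0.612
grasp_force: 63.6
```

Call:
carry_out:
  plan:
    - [[-0.002,-0.02,0,0.0106,0.0726,-0.0735,0],[-0.004,-0.04,0,0.0212,0.1453,-0.1471,0],[-0.006,-0.06,0,0.0318,0.2179,-0.2206,0],[-0.008,-0.08,0,0.0424,0.2905,-0.2942,0],[-0.012,-0.1,0,0.053,0.3632,-0.3677,0]]

```text
time_s: 8.12
eef_pos: [0.5612, -0.1421, 0.3298]
eef_rot: [-0.343, 0.764, -0.52, -0.168]
wrist_force: [1.1, 0.3, -5.1]
opening: 0.615
grasp_force: 63.7
```

Call:
carry_out:
  plan:
    - [[-0.002,-0.02,0,0.0106,0.0726,-0.0735,0],[-0.004,-0.04,0,0.0212,0.1453,-0.1471,0],[-0.006,-0.06,0,0.0318,0.2179,-0.2206,0],[-0.008,-0.08,0,0.0424,0.2905,-0.2942,0],[-0.012,-0.1,0,0.053,0.3632,-0.3677,0]]

```text
time_s: 8.53
eef_pos: [0.5494, -0.2421, 0.3297]
eef_rot: [0.289, -0.605, 0.698, 0.251]
wrist_force: [-0.2, -0.2, -4.1]
opening: 0.617
grasp_force: 63.7
```

Call:
carry_out:
  plan:
    - [[0,-0.01,0,0,0,0,0],[0,-0.02,0,0,0,0,0],[0,-0.02,0,0,0,0,0],[0,-0.02,0,0,0,0,0],[0,-0.02,0,0,0,0,0]]

```text
time_s: 8.95
eef_pos: [0.5499, -0.2605, 0.332]
eef_rot: [0.289, -0.608, 0.696, 0.249]
wrist_force: [-0.0, -0.1, -5.5]
opening: 0.619
grasp_force: 63.7
```

Run:
```python
from go import *; import h
delta([.54,-.307,.33],rotzy(Z,[-.9895,.144,0]))
for n in("top","side"):
    c=h.camera(n); W=h.pts(c); np.savez(n+"1.npz",W=W,p=c["pixels"]); h.save(n+"1",c["pixels"])
a=np.load("side1.npz")["p"][130:290,190:350]; b=np.load("top1.npz")["p"][150:250,270:370]
h.save("hang",np.hstack([h.cv2.resize(a,(400,400),interpolation=2),h.cv2.resize(b,(400,400),interpolation=2)]))
```

```text
t 8.95 q [-0.92  0.47  1.22  0.58  1.99  2.45] d [-0.0099 -0.0465 -0.002 ] rv [ 0.0027  0.0055 -0.0082] deg 0.6 F [-0.  -0.1 -5.5] T [-0.81  0.12 -0.02] open 0.619
```

View pics/hang.png

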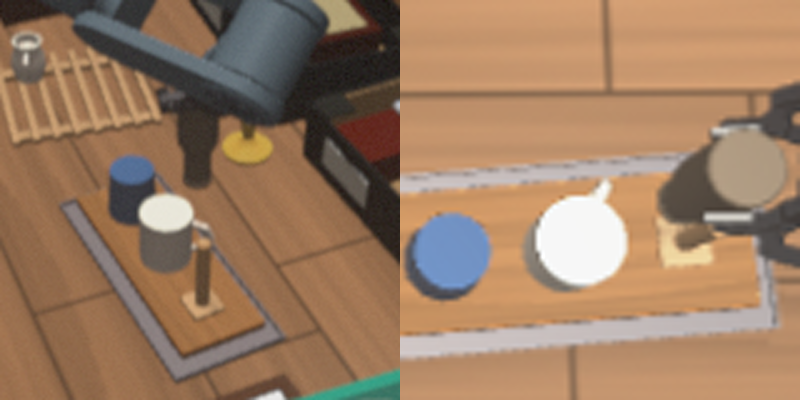

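The bottle hangs neck down beside the mug. In the side crop its neck reaches (197,185) and the peg tip is at (202,243). Next I'll fit the bottle's axis and the peg's axis from the depth data.

```bash
cat > ax.py <<'E'
from go import *
def circ(q,r): # fit line axis for cylinder radius r: centre at mean z, slopes
    z0=q[:,2].mean(); c0=q[:,:2].mean(0)
    def f(x):
        a=x[:2]+np.outer(q[:,2]-z0,x[2:]); return np.linalg.norm(q[:,:2]-a,axis=1)-r
    s=least_squares(f,np.r_[c0,0,0],loss="soft_l1",f_scale=.002); return s.x.round(4),round(z0,4),len(q),np.abs(f(s.x)).mean().round(4)
E
python3 - <<'E'
from ax import *
o,p,r=cur(); m=r.as_matrix(); z=m[:,2]; g=p-.02*z
print("grip",g.round(4),"expected rim",(g-[0,0,.132]).round(4))
S=np.load("side1.npz")["W"].reshape(-1,3);T=np.load("top1.npz")["W"].reshape(-1,3)
near=lambda Q,c,rad:Q[np.linalg.norm(Q[:,:2]-c,axis=1)<rad]
for n,Q in(("s",S),("t",T)):
    q=near(Q,g[:2],.05)
    for a in np.arange(.17,.4,.01):
        k=q[(q[:,2]>=a)&(q[:,2]<a+.01)]
        if len(k)>2: print(n,round(a,3),len(k),k.min(0).round(3)[:2],k.max(0).round(3)[:2])
    k=q[(q[:,2]>.196)&(q[:,2]<.236)]
    if len(k)>8: print(n,"neck",circ(k,.018))
    c=np.array([.54,-.3214]); k=near(Q,c,.025); k=k[(k[:,2]>.05)&(k[:,2]<.14)]
    if len(k)>8: print(n,"peg",circ(k,.010))
    k=near(Q,c,.025); k=k[(k[:,2]>.146)&(k[:,2]<.156)]; print(n,"tip",k.mean(0).round(4),len(k))
q=near(T,g[:2],.05);q=q[q[:,2]>.345];print("base",np.median(q[:,2]),q.mean(0),q.min(0),q.max(0),len(q),cv2.minEnclosingCircle(q[:,:2].astype(np.float32)) if 0 else "")
E
```

```text
grip [ 0.5479 -0.2744  0.3466] expected rim [ 0.5479 -0.2744  0.2146]
s 0.21 23 [ 0.53  -0.297] [ 0.565 -0.272]
s 0.22 28 [ 0.528 -0.297] [ 0.568 -0.266]
s 0.23 26 [ 0.532 -0.298] [ 0.566 -0.276]
s 0.24 27 [ 0.531 -0.299] [ 0.565 -0.278]
s 0.25 26 [ 0.531 -0.296] [ 0.565 -0.278]
s 0.26 16 [ 0.529 -0.297] [ 0.56  -0.275]
s 0.27 19 [ 0.525 -0.302] [ 0.566 -0.279]
s 0.28 39 [ 0.522 -0.305] [ 0.572 -0.272]
s 0.29 38 [ 0.522 -0.309] [ 0.571 -0.277]
s 0.3 44 [ 0.522 -0.306] [ 0.571 -0.276]
s 0.31 37 [ 0.52  -0.307] [ 0.571 -0.274]
s 0.32 48 [ 0.522 -0.304] [ 0.569 -0.273]
s 0.33 32 [ 0.515 -0.307] [ 0.56  -0.274]
s 0.34 14 [ 0.508 -0.307] [ 0.544 -0.283]
s 0.35 3 [ 0.505 -0.304] [ 0.512 -0.296]
s 0.36 9 [ 0.505 -0.303] [ 0.514 -0.293]
s neck (array([ 0.5495, -0.2773,  0.0848,  0.0853]), np.float64(0.2243), 69, np.float64(0.0015))
s peg (array([ 0.5387, -0.3261, -0.0116, -0.0041]), np.float64(0.0945), 114, np.float64(0.0017))
s tip [ 0.5379 -0.3293  0.1481] 16
t 0.21 4 [ 0.533 -0.277] [ 0.543 -0.253]
t 0.22 19 [ 0.532 -0.272] [ 0.564 -0.251]
t 0.23 9 [ 0.534 -0.263] [ 0.56  -0.253]
t 0.24 9
[... 206 characters left out ...]
 16 [ 0.528 -0.255] [ 0.57  -0.244]
t 0.33 18 [ 0.509 -0.269] [ 0.561 -0.245]
t 0.34 43 [ 0.508 -0.274] [ 0.587 -0.244]
t 0.35 66 [ 0.507 -0.28 ] [ 0.588 -0.244]
t 0.36 68 [ 0.5   -0.307] [ 0.587 -0.244]
t 0.37 98 [ 0.499 -0.31 ] [ 0.592 -0.245]
t 0.38 364 [ 0.509 -0.31 ] [ 0.593 -0.244]
t 0.39 86 [ 0.513 -0.312] [ 0.578 -0.29 ]
t neck (array([ 0.5499, -0.2705, -0.0297, -0.1397]), np.float64(0.2249), 29, np.float64(0.0005))
t peg (array([ 0.5394, -0.3216, -0.0067, -0.0035]), np.float64(0.0951), 41, np.float64(0.0004))
t tip [ 0.5336 -0.3167  0.1498] 5
base 0.38413834675137726 [ 0.54339603 -0.28359388  0.38457036] [ 0.49882841 -0.3241916   0.34593536] [ 0.59321215 -0.24382794  0.45267314] 875
```

```bash
cat >> ax.py <<'E'
def bottle(Q,g,slope=True):
    q=Q[np.linalg.norm(Q[:,:2]-g[:2],axis=1)<.036]; zr=q[:,2]-g[2]
    n=q[(zr>-.120)&(zr<-.085)]; b=q[(zr>-.060)&(zr<-.018)]
    n=n[np.linalg.norm(n[:,:2]-g[:2],axis=1)<.027]
    A=np.r_[n,b]; rad=np.r_[np.full(len(n),.018),np.full(len(b),.027)]; z0=g[2]-.08
    def f(x): return np.linalg.norm(A[:,:2]-x[:2]-np.outer(A[:,2]-z0,x[2:]),axis=1)-rad
    w=lambda x:np.r_[f(x),x[2:]*.05]
    s=least_squares(w,np.r_[g[:2],0,0],loss="soft_l1",f_scale=.0015); x=s.x
    return x.round(4),"rim",(x[:2]-.052*x[2:]).round(4),len(n),len(b),np.abs(f(x)).mean().round(4)
E
python3 - <<'E'
from ax import *
o,p,r=cur(); g=p-.02*r.as_matrix()[:,2]; print(g.round(4))
for n in("side","top"): print(n,bottle(np.load(n+"1.npz")["W"].reshape(-1,3),g))
E
```

```text
[ 0.5479 -0.2744  0.3466]
side (array([ 0.5492, -0.2759, -0.0126,  0.0045]), 'rim', array([ 0.5499, -0.2762]), 88, 175, np.float64(0.0016))
top (array([ 0.5495, -0.2715, -0.0097, -0.001 ]), 'rim', array([ 0.55  , -0.2715]), 23, 68, np.float64(0.0004))
```

Both cameras agree that the peg tip lies (-0.011,-0.050) from the rim, and the bottle tilts only about 0.01 rad. I'll move above the tip and trim the tilt.

Call:
carry_out:
  plan:
    - [[-0.003,-0.015,0,0,0.003,0,0],[-0.006,-0.03,0,0,0.006,0,0],[-0.009,-0.045,0,0,0.01,0,0],[-0.01,-0.05,0,0,0.01,0,0],[-0.01,-0.05,0,0,0.01,0,0]]

```text
time_s: 9.47
eef_pos: [0.5396, -0.3121, 0.3321]
eef_rot: [0.286, -0.606, 0.698, 0.251]
wrist_force: [0.7, 0.8, -4.9]
opening: 0.612
grasp_force: 64.2
```

Call:
carry_out:
  plan:
    - [[0,0,-0.015,0,0,0,0],[0,0,-0.03,0,0,0,0],[0,0,-0.042,0,0,0,0],[0,0,-0.05,0,0,0,0],[0,0,-0.05,0,0,0,0]]

```text
time_s: 9.88
eef_pos: [0.539, -0.3101, 0.2788]
eef_rot: [0.286, -0.606, 0.698, 0.254]
wrist_force: [0.2, -0.5, -4.6]
opening: 0.618
grasp_force: 64.2
```

```bash
cat > look.py <<'E'
from ax import *; import h
def look(tag,n="side"):
    delta([.54,-.307,.33],rotzy(Z,[-.9895,.144,0])); o,p,r=cur(); g=p-.02*r.as_matrix()[:,2]; print("grip",g.round(4),"rimz",(g[2]-.132).round(4))
    for n in("side","top"):
        c=h.camera(n);Q=h.pts(c).reshape(-1,3); print(n,bottle(Q,g))
        k=Q[np.linalg.norm(Q[:,:2]-[.54,-.3235],axis=1)<.022]; k=k[(k[:,2]>.05)&(k[:,2]<min(.14,g[2]-.14))]
        if len(k)>8:
            f=circ(k,.01); x=f[0]; print(" peg",f,"tip",(x[:2]+(.151-f[1])*x[2:]).round(4))
        if n=="side": save=h.cv2.resize(c["pixels"][160:270,220:330],(550,550),interpolation=2); h.save(tag,save)
E
python3 -c "
from look import *
look('above')"
```

```text
t 9.88 q [-0.97  0.57  1.18  0.54  1.97  2.38] d [0.001  0.0031 0.0512] rv [-0.001  -0.0088 -0.0068] deg 0.6 F [ 0.2 -0.5 -4.6] T [-0.8   0.13  0.01] open 0.618
grip [ 0.5372 -0.3241  0.2929] rimz 0.1609
side (array([ 0.5376, -0.3252, -0.0009,  0.0026]), 'rim', array([ 0.5376, -0.3254]), 87, 164, np.float64(0.0015))
 peg (array([ 5.386e-01, -3.259e-01,  5.000e-04,  6.300e-03]), np.float64(0.0955), 115, np.float64(0.0013)) tip [ 0.5386 -0.3256]
top (array([ 0.5381, -0.3214, -0.0006, -0.002 ]), 'rim', array([ 0.5381, -0.3213]), 30, 73, np.float64(0.0004))
 peg (array([ 0.5391, -0.3217, -0.0018,  0.0019]), np.float64(0.0888), 38, np.float64(0.0005)) tip [ 0.539  -0.3216]
```

View pics/above.png

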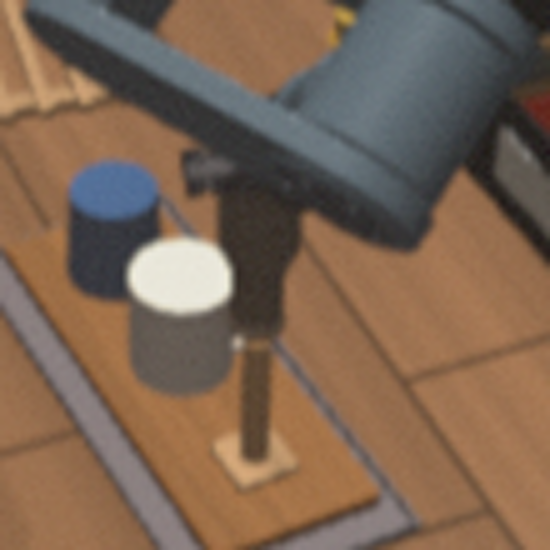

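The side crop shows the neck end at (258,333) directly over the peg tip at (257,343). Both cameras put the offset at 1 mm or less. I'll lower slowly, watching the wrist force (baseline about −4.7 N in z).

Call:
carry_out:
  plan:
    - [[0.001,0,-0.003,0,0,0,0],[0.001,0,-0.006,0,0,0,0],[0.001,0,-0.009,0,0,0,0],[0.001,0,-0.011,0,0,0,0],[0.001,0,-0.012,0,0,0,0]]

```text
time_s: 10.4
eef_pos: [0.5406, -0.3116, 0.2699]
eef_rot: [0.286, -0.606, 0.698, 0.252]
wrist_force: [0.1, -0.2, -5.9]
opening: 0.616
grasp_force: 64.2
```

Call:
carry_out:
  plan:
    - [[0,0,-0.001,0,0,0,0],[0,0,-0.002,0,0,0,0],[0,0,-0.003,0,0,0,0],[0,0,-0.003,0,0,0,0],[0,0,-0.003,0,0,0,0]]

```text
time_s: 10.82
eef_pos: [0.5407, -0.3116, 0.2672]
eef_rot: [0.286, -0.606, 0.698, 0.252]
wrist_force: [-1.0, -0.4, -4.6]
opening: 0.615
grasp_force: 64.2
```

Call:
carry_out:
  plan:
    - [[0,0,-0.001,0,0,0,0],[0,0,-0.002,0,0,0,0],[0,0,-0.003,0,0,0,0],[0,0,-0.004,0,0,0,0],[0,0,-0.005,0,0,0,0]]

```text
time_s: 11.23
eef_pos: [0.5407, -0.3116, 0.2621]
eef_rot: [0.286, -0.606, 0.698, 0.252]
wrist_force: [-0.1, 0.4, -5.0]
opening: 0.616
grasp_force: 64.2
```

```bash
python3 -c "
from look import *
look('in1')"
```

```text
t 11.23 q [-0.97  0.59  1.19  0.53  1.94  2.36] d [-0.0007  0.0046  0.0679] rv [ 0.0034 -0.0053 -0.0063] deg 0.5 F [-0.1  0.4 -5. ] T [-0.83  0.12  0.01] open 0.616
grip [ 0.5388 -0.3255  0.2763] rimz 0.1443
side (array([ 0.5392, -0.3269,  0.0006,  0.0009]), 'rim', array([ 0.5392, -0.3269]), 79, 166, np.float64(0.0015))
 peg (array([ 0.5386, -0.326 , -0.0181,  0.0011]), np.float64(0.0903), 103, np.float64(0.0016)) tip [ 0.5375 -0.3259]
top (array([ 5.396e-01, -3.226e-01,  1.000e-04, -2.400e-03]), 'rim', array([ 0.5396, -0.3224]), 28, 68, np.float64(0.0004))
 peg (array([ 0.5396, -0.3217, -0.0207, -0.0136]), np.float64(0.0802), 30, np.float64(0.0006)) tip [ 0.5381 -0.3227]
```

The bore is over the tip with no contact. I'll centre it on the dowel by 1 mm and keep lowering.

Call:
carry_out:
  plan:
    - [[0,0.001,-0.003,0,0,0,0],[0,0.001,-0.006,0,0,0,0],[0,0.001,-0.009,0,0,0,0],[0,0.001,-0.012,0,0,0,0],[0,0.001,-0.015,0,0,0,0]]

```text
time_s: 11.75
eef_pos: [0.5406, -0.3105, 0.2467]
eef_rot: [0.286, -0.606, 0.698, 0.252]
wrist_force: [-0.5, -0.3, -5.8]
opening: 0.616
grasp_force: 64.2
```

Call:
carry_out:
  plan:
    - [[0,0,-0.003,0,0,0,0],[0,0,-0.006,0,0,0,0],[0,0,-0.009,0,0,0,0],[0,0,-0.012,0,0,0,0],[0,0,-0.015,0,0,0,0]]

```text
time_s: 12.17
eef_pos: [0.5407, -0.3106, 0.2319]
eef_rot: [0.286, -0.606, 0.698, 0.252]
wrist_force: [-0.9, 0.1, -4.9]
opening: 0.617
grasp_force: 64.2
```

```bash
python3 -c "
from look import *
look('in2')"
```

```text
t 12.17 q [-0.97  0.61  1.21  0.52  1.9   2.34] d [-0.0007  0.0036  0.0981] rv [ 0.0034 -0.0052 -0.0063] deg 0.5 F [-0.9  0.1 -4.9] T [-0.83  0.11 -0.03] open 0.617
grip [ 0.5388 -0.3246  0.2461] rimz 0.1141
side (array([ 0.5389, -0.3263,  0.0057,  0.0087]), 'rim', array([ 0.5386, -0.3267]), 82, 154, np.float64(0.0018))
 peg (array([ 0.5391, -0.3261, -0.0217, -0.0438]), np.float64(0.0752), 65, np.float64(0.0014)) tip [ 0.5375 -0.3294]
top (array([ 0.5397, -0.3215, -0.0006, -0.0008]), 'rim', array([ 0.5397, -0.3215]), 20, 62, np.float64(0.0005))
 peg (array([ 0.5396, -0.3217, -0.0444, -0.0461]), np.float64(0.0629), 11, np.float64(0.0004)) tip [ 0.5357 -0.3258]
```

Call:
carry_out:
  plan:
    - [[0,0,-0.003,0,0,0,0],[0,0,-0.006,0,0,0,0],[0,0,-0.009,0,0,0,0],[0,0,-0.012,0,0,0,0],[0,0,-0.015,0,0,0,0]]

```text
time_s: 12.68
eef_pos: [0.5406, -0.3105, 0.2168]
eef_rot: [0.286, -0.606, 0.698, 0.252]
wrist_force: [1.0, -0.7, -4.4]
opening: 0.615
grasp_force: 64.2
```

Call:
carry_out:
  plan:
    - [[0,0,-0.003,0,0,0,0],[0,0,-0.006,0,0,0,0],[0,0,-0.009,0,0,0,0],[0,0,-0.012,0,0,0,0],[0,0,-0.015,0,0,0,0]]

```text
time_s: 13.1
eef_pos: [0.5407, -0.3106, 0.2019]
eef_rot: [0.286, -0.606, 0.698, 0.252]
wrist_force: [0.5, 1.7, -4.1]
opening: 0.617
grasp_force: 64.2
```

Call:
carry_out:
  plan:
    - [[0,0,-0.003,0,0,0,0],[0,0,-0.006,0,0,0,0],[0,0,-0.009,0,0,0,0],[0,0,-0.012,0,0,0,0],[0,0,-0.015,0,0,0,0]]

```text
time_s: 13.52
eef_pos: [0.5407, -0.3106, 0.1869]
eef_rot: [0.286, -0.606, 0.698, 0.252]
wrist_force: [0.1, -0.9, -4.3]
opening: 0.611
grasp_force: 64.2
```

Call:
carry_out:
  plan:
    - [[0,0,-0.003,0,0,0,0],[0,0,-0.006,0,0,0,0],[0,0,-0.009,0,0,0,0],[0,0,-0.012,0,0,0,0],[0,0,-0.014,0,0,0,0]]

```text
time_s: 13.93
eef_pos: [0.5406, -0.3105, 0.1728]
eef_rot: [0.286, -0.606, 0.698, 0.252]
wrist_force: [-0.0, -0.9, -5.1]
opening: 0.619
grasp_force: 64.2
```

```bash
python3 -c "
from look import *
look('in3')"
```

```text
t 13.93 q [-0.97  0.68  1.24  0.51  1.82  2.29] d [-0.0006  0.0035  0.1572] rv [ 0.0032 -0.0055 -0.0063] deg 0.5 F [-0.  -0.9 -5.1] T [-0.86  0.1  -0.03] open 0.619
grip [ 0.5387 -0.3245  0.187 ] rimz 0.055
side (array([ 0.5387, -0.3265,  0.0138, -0.0016]), 'rim', array([ 0.538 , -0.3265]), 70, 132, np.float64(0.0015))
top (array([ 0.5395, -0.3213,  0.0009, -0.0033]), 'rim', array([ 0.5394, -0.3211]), 16, 52, np.float64(0.0004))
```

Call:
carry_out:
  plan:
    - [[0,0,-0.003,0,0,0,0],[0,0,-0.006,0,0,0,0],[0,0,-0.009,0,0,0,0],[0,0,-0.012,0,0,0,0],[0,0,-0.013,0,0,0,0]]

```text
time_s: 14.45
eef_pos: [0.5405, -0.3104, 0.1595]
eef_rot: [0.286, -0.606, 0.698, 0.252]
wrist_force: [0.1, 0.8, -4.3]
opening: 0.614
grasp_force: 64.2
```

Call:
carry_out:
  plan:
    - [[0,0,-0.001,0,0,0,0],[0,0,-0.002,0,0,0,0],[0,0,-0.003,0,0,0,0],[0,0,-0.003,0,0,0,0],[0,0,-0.003,0,0,0,0]]

```text
time_s: 14.87
eef_pos: [0.5407, -0.3106, 0.1573]
eef_rot: [0.286, -0.606, 0.698, 0.252]
wrist_force: [0.6, 0.2, -4.9]
opening: 0.615
grasp_force: 64.2
```

Call:
carry_out:
  plan:
    - [[0,0,-0.001,0,0,0,0],[0,0,-0.001,0,0,0,0],[0,0,-0.001,0,0,0,0],[0,0,-0.001,0,0,0,0],[0,0,-0.001,0,0,0,0]]

```text
time_s: 15.28
eef_pos: [0.5407, -0.3106, 0.1563]
eef_rot: [0.286, -0.606, 0.698, 0.252]
wrist_force: [-0.0, 0.2, -4.1]
opening: 0.621
grasp_force: 64.2
```

Call:
carry_out:
  plan:
    - [[0,0,-0.001,0,0,0,0],[0,0,-0.001,0,0,0,0],[0,0,-0.001,0,0,0,0],[0,0,-0.001,0,0,0,0],[0,0,-0.001,0,0,0,0]]

```text
time_s: 15.7
eef_pos: [0.5407, -0.3106, 0.1552]
eef_rot: [0.286, -0.606, 0.698, 0.252]
wrist_force: [0.7, -0.6, -5.5]
opening: 0.615
grasp_force: 64.2
```

Call:
carry_out:
  plan:
    - [[0,0,-0.001,0,0,0,0],[0,0,-0.001,0,0,0,0],[0,0,-0.001,0,0,0,0],[0,0,-0.001,0,0,0,0],[0,0,-0.001,0,0,0,0]]

```text
time_s: 16.12
eef_pos: [0.5407, -0.3106, 0.1542]
eef_rot: [0.286, -0.606, 0.698, 0.252]
wrist_force: [-0.2, -0.2, -5.2]
opening: 0.617
grasp_force: 64.2
```

Call:
carry_out:
  plan:
    - [[0,0,-0.001,0,0,0,0],[0,0,-0.001,0,0,0,0],[0,0,-0.001,0,0,0,0],[0,0,-0.001,0,0,0,0],[0,0,-0.001,0,0,0,0]]

```text
time_s: 16.53
eef_pos: [0.5408, -0.3107, 0.1539]
eef_rot: [0.286, -0.607, 0.698, 0.251]
wrist_force: [-0.2, -0.7, 2.3]
opening: 0.612
grasp_force: 64.4
```

Call:
carry_out:
  plan:
    - [[0,0,-0.0005,0,0,0,0],[0,0,-0.0005,0,0,0,0],[0,0,-0.0005,0,0,0,0],[0,0,-0.0005,0,0,0,0],[0,0,-0.0005,0,0,0,0]]

```text
time_s: 16.95
eef_pos: [0.5408, -0.3107, 0.1539]
eef_rot: [0.286, -0.607, 0.698, 0.251]
wrist_force: [-1.3, 1.3, 4.8]
opening: 0.616
grasp_force: 64.7
```

Contact came at TCP z 0.1539, exactly the computed seated height. I'll check that it's upright before releasing.

```bash
python3 -c "
from look import *
look('seat')"
```

```text
t 16.95 q [-0.97  0.7   1.25  0.51  1.8   2.27] d [-0.0008  0.0037  0.1761] rv [ 0.0033 -0.0044 -0.0066] deg 0.5 F [-1.3  1.3  4.8] T [0.27 0.38 0.12] open 0.616
grip [ 0.5389 -0.3246  0.1681] rimz 0.0361
side (array([ 0.5392, -0.3259, -0.0024, -0.0083]), 'rim', array([ 0.5393, -0.3254]), 70, 125, np.float64(0.0016))
top (array([ 0.5398, -0.3215, -0.0036, -0.0043]), 'rim', array([ 0.54  , -0.3213]), 22, 44, np.float64(0.0005))
```

View pics/seat.png

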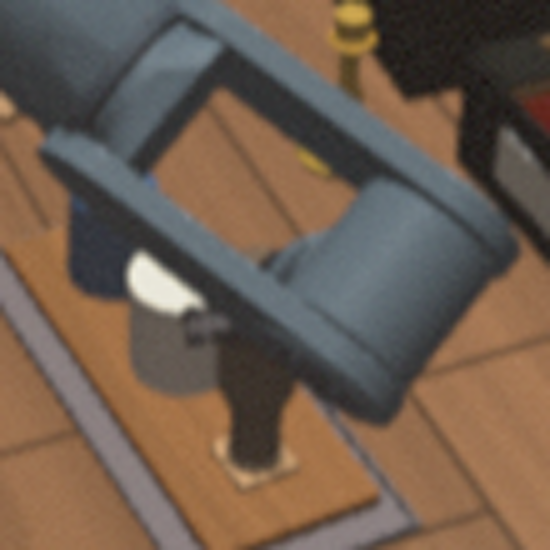

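The rim sits on the collar at (258,465), upright to within 0.5°. Releasing now.

Call:
carry_out:
  plan:
    - [[0,0,0,0,0,0,0.63],[0,0,0,0,0,0,0.66],[0,0,0,0,0,0,0.75],[0,0,0,0,0,0,0.9],[0,0,0,0,0,0,1]]

```text
time_s: 17.47
eef_pos: [0.5406, -0.3105, 0.1524]
eef_rot: [0.286, -0.606, 0.698, 0.252]
wrist_force: [-0.9, 0.2, 0.1]
opening: 0.991
grasp_force: 0.0
```

Call:
carry_out:
  plan:
    - [[0,0,0,0,0,0,1],[0,0,0,0,0,0,1],[0,0,0,0,0,0,1],[0,0,0,0,0,0,1],[0,0,0,0,0,0,1]]

```text
time_s: 17.88
eef_pos: [0.5407, -0.3106, 0.1527]
eef_rot: [0.286, -0.606, 0.698, 0.252]
wrist_force: [-0.1, -0.3, -0.7]
opening: 0.999
grasp_force: 0.0
```

```bash
python3 -c "
from look import *
look('rel'); print(cur()[2].as_matrix()[:,1:].round(3))"
```

```text
t 17.88 q [-0.97  0.7   1.25  0.51  1.8   2.27] d [-0.0007  0.0036  0.1773] rv [ 0.0034 -0.0052 -0.0063] deg 0.5 F [-0.1 -0.3 -0.7] T [-0.3   0.02  0.02] open 0.999
grip [ 0.5388 -0.3245  0.1669] rimz 0.0349
side (array([ 0.5396, -0.3265, -0.0015,  0.0071]), 'rim', array([ 0.5397, -0.3269]), 75, 122, np.float64(0.0016))
top (array([ 0.5399, -0.3218, -0.0018, -0.0017]), 'rim', array([ 0.54  , -0.3217]), 21, 53, np.float64(0.0004))
[[-0.99   0.094]
 [ 0.138  0.698]
 [ 0.005 -0.71 ]]
```

The bottle stands upright with no contact. I'll back out along the fingers.

Call:
carry_out:
  plan:
    - [[-0.001,-0.007,0.007,0,0,0,1],[-0.002,-0.017,0.017,0,0,0,1],[-0.004,-0.029,0.029,0,0,0,1],[-0.006,-0.042,0.042,0,0,0,1],[-0.008,-0.056,0.057,0,0,0,1]]

```text
time_s: 18.4
eef_pos: [0.5324, -0.3673, 0.2105]
eef_rot: [0.286, -0.606, 0.698, 0.252]
wrist_force: [-0.4, -0.4, 0.4]
opening: 1.0
grasp_force: 0.0
```

Call:
carry_out:
  plan:
    - [[-0.002,-0.015,0.015,0,0,0,1],[-0.004,-0.03,0.03,0,0,0,1],[-0.006,-0.045,0.046,0,0,0,1],[-0.008,-0.06,0.061,0,0,0,1],[-0.009,-0.065,0.066,0,0,0,1]]

```text
time_s: 18.82
eef_pos: [0.5232, -0.4345, 0.2788]
eef_rot: [0.285, -0.607, 0.699, 0.249]
wrist_force: [0.2, -0.3, 0.3]
opening: 1.001
grasp_force: 0.0
```

Call:
carry_out:
  plan:
    - [[-0.01,0,0.02,0,0,0,1],[-0.02,0,0.04,0,0,0,1],[-0.03,0,0.06,0,0,0,1],[-0.03,0,0.06,0,0,0,1],[-0.03,0,0.06,0,0,0,1]]

```text
time_s: 19.23
eef_pos: [0.4936, -0.432, 0.337]
eef_rot: [0.285, -0.607, 0.698, 0.25]
wrist_force: [-0.1, -0.9, 0.3]
opening: 1.007
grasp_force: 0.0
```

Run:
```python
from look import *
o,p,r=cur(); print(p.round(3),o["wrist_force"].round(1))
g=np.array([.5395,-.322,.168])
for n in("side","top"):
    c=h.camera(n);Q=h.pts(c).reshape(-1,3); print(n,bottle(Q,g)); k=Q[np.linalg.norm(Q[:,:2]-g[:2],axis=1)<.02];k=k[k[:,2]>.19];print(len(k),np.median(k,0))
    if n=="side": a=h.cv2.resize(c["pixels"][150:270,200:320],(400,400))
    else: b=h.cv2.resize(c["pixels"][140:260,250:370],(400,400))
h.save("end",np.hstack([a,b]))
```

```text
[ 0.494 -0.432  0.337] [-0.1 -0.9  0.3]
side (array([ 0.5396, -0.3261, -0.0012,  0.0034]), 'rim', array([ 0.5397, -0.3263]), 70, 144, np.float64(0.0015))
38 [ 0.53614402 -0.33257918  0.20359983]
top (array([ 5.399e-01, -3.218e-01,  3.700e-03, -4.000e-04]), 'rim', array([ 0.5397, -0.3217]), 20, 54, np.float64(0.0004))
125 [ 0.53971588 -0.32206881  0.2065719 ]
```

View pics/end.png

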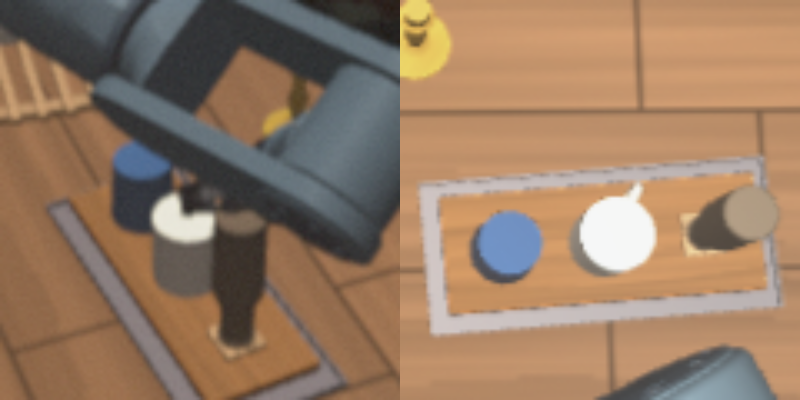

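The bottle stands inverted on its collar at (237,345) in the side crop, with its base at 0.206 m as it should be. The mug and beaker have not moved.

```bash
python3 -c "
from bench import hand_in
print(hand_in())"
```

```text
the job is handed in; nothing more can be done
None
```

The bottle is upside down on the tall peg, upright with its rim home on the collar. The mug and beaker are undisturbed, and the job was handed in at about 19 s of the 64 s allowed.

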